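# Free a stuck tube adapter from a leaning centrifuge bucket

### The arm

A 6-joint arm with a two-finger parallel gripper is mounted at the origin on the work surface. World frame = base frame: x ahead of the robot, y to its left, z up, the work surface at z = 0. Lengths are in m, angles in rad, forces in N, time in s.
With the tool pointing down it reaches from about 0.4 to 0.825 m from the base axis. Payload 7 kg.
Tool frame: the origin (TCP) lies at the very end of the fingers, on their centre line; the grasp point (between the pads) lies 19 mm behind it; y points along the fingers, z is the direction in which the jaws open and shut, and the axes are right-handed (so a half turn about y gives the same grasp; the last joint's range is limited). The gripper opens to 88 mm and grips with 3 to 60 N. Pads are 19 mm wide; open, the fingers measure 130 mm over their backs; the gripper's body (78 mm by 193 mm) begins 47 mm behind the grasp point.
Start: joints at [-0.973, 0.359, 0.012, 0, -1.224, -0.288], TCP at [0.206, -0.643, 0.227] pointing down, gripper open.
Joint ranges: [-3.07, 3.07], [-1.43, 2.12], [-1.02, 1.25], [-3.03, 1.67], [-3.05, -0], [-3.03, 3.03]. Speed limits (rad/s): [2.39, 2.39, 3.01, 3.14, 3.14, 3.14].

### API

Orientations are given as [roll, pitch, yaw] about the fixed x, y, z axes, in that order (R = Rz(yaw) Ry(pitch) Rx(roll)).
In Python, from station import get_state, grab_frame, job_done, regions_of gives the robot as it stands.
- The arm moves only by the tool drive_tool, never from a script. Its argument "rows" is a list of rows, each a list of 3 entries, a list of its own where there are three numbers: the shift along the world's x, y, z as a fraction of full scale, then the turn about the world's z as a fraction of full scale, then the opening, from 0 (shut) to 1 (fully open). A call has 1 to 12 rows; each row is the pose to reach, as a shift and turn from the pose commanded when the call began; what a row does not reach only later rows make up. Full scale, the value 1, is 30 cm for a shift and 90 degrees for a turn. A row lasts 1/10 s, in which the tool goes at most 50 mm and 8.59 degrees, less where a joint would pass 70% of its speed; a pose out of reach is approached as far as the arm can. A call with a number of a shift or a turn outside -1 to 1 is refused whole. A call with a gripper value outside its range is refused whole. The fingers move at their own pace and stop on an object; "newtons" is the grip in N (left out, the last holds). Time passes only in rows, so rows that repeat a pose let the fingers close. It gives the time, the measured TCP pose, the force and the opening at its end, in the units of the state.
- get_state(): the state, without advancing time (a new reading comes with each control period).
- grab_frame(name): name is "side" or "top" or "wrist"; returns a dict with "img" (400x640x3 uint8, blue, green, red), "fx", "fy", "cx", "cy" (pixels), "T" (4x4, takes a point from camera to world coordinates); the wrist camera has in their place "hand_eye" (4x4, takes a point from camera to tool coordinates, whose origin is the TCP and whose axes are the tool frame's). Camera axes: x right, y down, z forward; pixel columns grow to the right and rows downward; lengths in m; the calibration is good to about 2 mm. The wrist camera is an equidistant fisheye: a pixel r from the principal point sees the ray r / f radians off the axis. A picture is of the moment at which its call begins: read the wrist's pose just before it. There is no depth.
- job_done(): hands the job in, once; it reports no verdict.
Trained networks look in a picture, given as the dict that the camera call returned (one of the last four; its "shot" number tells which), for a name from the list of things; names that differ only in an ending like _2 or _b are one class to them, and where a whole thing is asked for, a point or a joint stands for the part that bears it (a point fixed in the world has none). Each returns a list of dicts, best first, with "confidence" (0 to 1); they miss things now and then, are a little off and sometimes report something else, mostly with a low value. They report only what shows in the picture. A call takes as long as a camera call. They do not tell look-alikes from the thing itself.
- regions_of(picture, thing): "pixels" (400x640 bool, what is visible of it) and "box" ([left, top, right, bottom] in pixels, round what is visible of it).
The state is a dict: "t": time; "q": joint angles; "qd": joint speeds; "joint_efforts": joint torques, N m; "eef_pos": TCP position; "ee_rot": TCP orientation; "force": force on the tool from outside, world axes, zero at the start; "moment": the same for the moment, N m; "width": finger opening in m.
Only numpy, scipy, OpenCV 4.12 (cv2) and the standard library are available. Lean on these libraries where they do the work, as an engineer would, in place of code of your own. Each camera call takes 0.05 s, during which the arm holds its last target. There are 200 camera calls.

### The job

The white tube adapter is stuck down inside the leaning centrifuge bucket: take the T-handle beside the bucket and push the knockout rod all the way up along its slope, so that the adapter stands out of the bucket. Then grip the adapter, draw it out along the slope and stand it upright, bored end up, in the shallow white tray; do not drop it, and leave the other things on the bench where they are.

Things in the scene. Friction and masses are not known exactly. Their poses are not given: they have to be found in the camera images.
- stand: Grey stand fixed to the bench, base plate 220 x 170 x 12 mm; it carries the bucket, leaning 30 degrees from vertical towards the stand's -x side (towards the robot, heading within 17 degrees). Origin: on the bench, where the leaning axis passes 12 mm above it. A bracket holds the bucket from behind, 34 to 46 mm from the axis, its top 24 mm below the rim.
- bucket_mouth (a point): Centre of the rim plane of the round aluminium bucket: 60 mm outside, 47 mm inside diameter, cavity 100 mm deep with a hole in its floor for the rod. z points out along the leaning axis, y is level and points to the T-handle, x points away from the robot and upwards. About 198 mm above the bench.
- rod_handle (a point): Centre of the T-handle's bar: round, black rubber, 18 mm diameter, 70 mm long, level, along y (same axes as bucket_mouth), 110 mm to the +y side of the bucket's axis. A 14 mm post runs from its middle along -z to a crosshead under the bucket. With the rod down the bar is 65 mm below the rim plane, with the rod up level with it; 45 mm free beside it.
- rod (a joint): Travel of the knockout rod along the bucket's axis (m): 0 down, 0.065 up at its stop; starts at 0 to 0.005. Handle and rod are one rigid part. It takes 7 N alone, 10 to 20 N with the stuck adapter, and stays where it is left. Its tip meets the adapter at 0.007; fully up, the adapter stands 54 mm out and is held there by the rod and two small spring pads in the mouth.
- adapter_center (a point): Centre (half-way along the axis) of the stuck adapter: loose white plastic cylinder, 44 mm diameter, 96 mm long, 0.14 to 0.24 kg, grey band near its closed foot, black bore (look only, it is solid) in its top. z runs from foot to bored end. At the start its top is 4 mm below the rim, out of any grip; drawing it out when raised takes 3 to 10 N.
- tray: Shallow open white plastic tray, fixed to the bench, 150 (x) x 130 (y) x 18 mm high, walls and floor 4 mm thick; origin at the centre of its underside, on the bench. It stands on the left or the right of the stand (it may change places with the tip box).
- tip_box: Bystander, to be left alone: pipette-tip box, blue with a clear lid, 121 x 91 x 63 mm; origin at the centre of its underside.
- reagent_bottle: Bystander, to be left alone: glass bottle, 68 mm across, 140 mm high, blue cap; origin at the centre of its underside.
- beaker: Bystander, to be left alone: glass beaker, 72 mm across, 90 mm high; origin at the centre of its underside.
- spare_adapter: Bystander, to be left alone: short fat white adapter with four bores, 60 mm across, 54 mm high, standing on the bench; origin at the centre of its underside.
- blank_jar: Bystander, to be left alone: small glass jar, 60 mm across, 75 mm high, white lid; origin at the centre of its underside.
- screwdriver: Bystander, to be left alone: screwdriver with a red handle, 190 mm long, lying flat on the bench in front of the stand; origin near its middle.
Not all that is in view belongs to the job. Several things have the shape of the tray; the one meant has the colours described above.

How it is judged:
By the outcome, as a careful person would: the job done as asked, in the order asked, and still so for the second after the job is handed in, with the robot touching nothing.
It also fails if it takes over 61 s, if anything falls off the work surface, if the arm or the gripper's body presses on something with over 40 N, if the wrist force passes 120 N, or if a joint passes its speed limit or range.

## Working session

There is one attempt and no reset: what is moved stays moved. The work goes in short steps, Python scripts to look and compute and a tool call to move; the robot and the scene stay as the last step left them, time stands still between calls to the robot, and variables do not carry over. Pictures are saved under pics/ and viewed, about 8 in all and at most 12, crops included, and the job is handed in when it is done.

Besides the shell and the picture viewer there is one more tool, called after ">>>" as name([rows], argument=value, ...), one row to a line, values as JSON. drive_tool: Moves the arm, as the interface text tells. Its arguments: {"type":"object","properties":{"rows":{"type":"array"},"newtons":{"type":"number"}},"required":["rows"]}

```bash
ls; mkdir -p pics; cat > h.py <<'E'
import numpy as np,cv2
from station import *
from scipy.spatial.transform import Rotation as R
def proj(f,P):
    T=np.linalg.inv(f["T"]);p=T[:3,:3]@np.asarray(P,float)+T[:3,3]
    return np.array([f["fx"]*p[0]/p[2]+f["cx"],f["fy"]*p[1]/p[2]+f["cy"]])
def ray(f,u,v):
    d=f["T"][:3,:3]@np.array([(u-f["cx"])/f["fx"],(v-f["cy"])/f["fy"],1]);return f["T"][:3,3],d/np.linalg.norm(d)
def atz(f,u,v,z):
    o,d=ray(f,u,v);return o+d*(z-o[2])/d[2]
def tri(rs):
    A=sum(np.eye(3)-np.outer(d,d) for o,d in rs);b=sum((np.eye(3)-np.outer(d,d))@o for o,d in rs);return np.linalg.solve(A,b)
E
python3 - <<'E'
from h import *
np.set_printoptions(precision=3,suppress=True)
s=get_state();print(s)
for n in("side","top"):
    f=grab_frame(n);cv2.imwrite(f"pics/{n}0.png",f["img"]);print(n,f["T"],f["fx"],f["cx"],f["cy"])
    for t in("stand","bucket_mouth","rod_handle","rod","adapter_center","tray","tip_box","reagent_bottle","beaker","spare_adapter","blank_jar","screwdriver"):
        try:
            for r in regions_of(f,t)[:3]:
                ys,xs=np.nonzero(r["pixels"]);print(n,t,round(r["confidence"],2),r["box"],len(xs),xs.mean().round(1),ys.mean().round(1))
        except Exception as e: print(t,e)
E
```

```text
pics
{'t': 0.0, 'q': array([-0.973,  0.359,  0.011, -0.   , -1.224, -0.288]), 'qd': array([-0.001,  0.002,  0.   , -0.001,  0.001,  0.001]), 'joint_efforts': array([ -0.   , -58.271,  29.306,   6.997,   0.007,  -0.   ]), 'eef_pos': array([ 0.206, -0.642,  0.226]), 'ee_rot': array([-1.569,  0.   ,  0.31 ]), 'force': array([-0.046,  0.109, -0.435]), 'moment': array([ 0.008, -0.006,  0.   ]), 'width': 0.0874788672300178}
side [[ 0.992 -0.087  0.088  0.351]
 [-0.122 -0.787  0.604 -0.997]
 [ 0.016 -0.61  -0.792  1.411]
 [ 0.     0.     0.     1.   ]] 513.3796356597261 322.7964275143167 206.65573207621162
side stand 0.64 [347.2, 166.3, 417.4, 243.2] 3138 380.2 212.9
side bucket_mouth 0.96 [356.1, 163.5, 406.3, 222.1] 1088 378.6 195.9
side bucket_mouth 0.36 [360.6, 164.1, 392.7, 215.8] 157 375.6 188.0
side rod_handle 0.73 [367.0, 161.1, 392.1, 220.3] 183 375.2 187.4
side rod 0.58 [364.9, 164.5, 394.8, 217.4] 190 374.9 186.6
side tray 0.73 [303.3, 288.9, 354.2, 339.8] 2065 326.0 314.7
side tray 0.54 [265.8, 323.7, 279.7, 331.6] 115 273.9 328.1
side tip_box 0.9 [289.7, 136.6, 325.7, 171.4] 91
[... 1117 characters left out ...]
enter 0.7 [275.6, 122.7, 318.0, 147.6] 362 294.9 132.8
top adapter_center 0.43 [321.5, 138.4, 329.9, 149.1] 68 325.7 144.4
top tray 0.77 [392.7, 244.2, 441.5, 296.9] 2046 417.1 269.8
top tray 0.61 [400.8, 177.9, 441.7, 229.1] 1964 424.0 205.0
top tip_box 0.86 [204.7, 182.3, 241.0, 222.1] 1177 222.7 200.5
top reagent_bottle 0.86 [199.6, 109.9, 231.9, 131.1] 547 216.5 120.2
top beaker 0.74 [395.8, 107.0, 424.4, 132.1] 508 412.1 119.8
top spare_adapter 0.6 [327.8, 202.8, 338.1, 246.7] 270 331.8 218.5
top spare_adapter 0.52 [458.5, 158.9, 480.2, 177.4] 170 466.2 167.6
top blank_jar 0.68 [159.1, 144.3, 184.6, 165.2] 418 171.5 153.6
top screwdriver 0.78 [327.8, 201.8, 336.3, 230.4] 258 331.9 213.9
```

```bash
python3 - <<'E'
import cv2
a=cv2.imread("pics/side0.png")[90:390,220:480];b=cv2.imread("pics/top0.png")[90:310,150:490]
cv2.imwrite("pics/side1.png",cv2.resize(a,None,fx=2,fy=2,interpolation=2));cv2.imwrite("pics/top1.png",cv2.resize(b,None,fx=2.3,fy=2.3,interpolation=2))
E
```

```text
(no output)
```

View pics/side1.png

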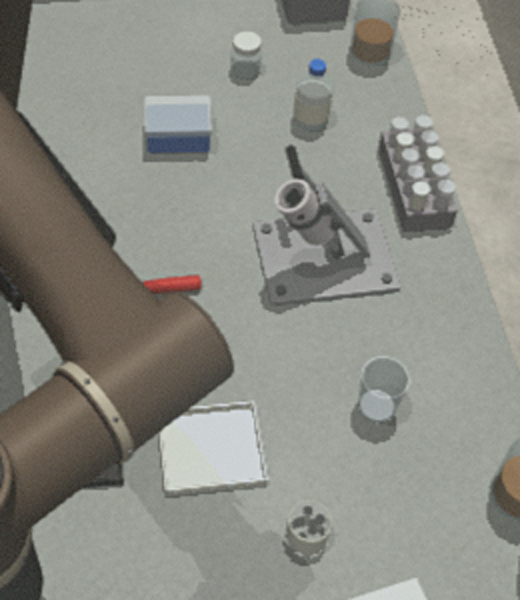

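View pics/top1.png

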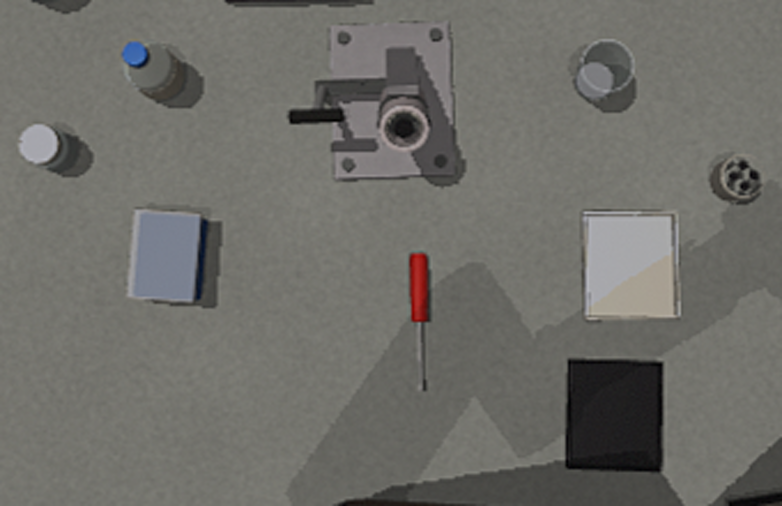

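The side and top views both show the stand. The mouth is at side (367,187) and top (326,145), and the black T-bar is at top (287,140). There are two tray-shaped things: white at top (424,205) and black at top (417,270). The white one fits the description, being on the right of the stand, and the tip box is on the left. Next I fit the stand's pose.

```bash
python3 - <<'E'
from h import *
from scipy.optimize import least_squares
np.set_printoptions(precision=3,suppress=True)
fs={n:grab_frame(n) for n in("side","top")}
# dark bar ends
roi={"side":(358,158,375,180),"top":(272,134,302,146)}
bar={}
for n,(l,t,r,b) in roi.items():
    im=fs[n]["img"][t:b,l:r].max(2);m=(im<45);ys,xs=np.nonzero(m)
    P=np.c_[xs+l,ys+t];c=P.mean(0);u=np.linalg.svd(P-c)[2][0];s=(P-c)@u
    bar[n]=(c,c+u*s.min(),c+u*s.max());print(n,len(P),bar[n])
mouth={"side":(367.5,187.5),"top":(325.7,145.2)}
print("mouth tri",tri([ray(fs[n],*mouth[n]) for n in fs]))
def geo(p):
    x,y,h,q=p;c,s=np.cos(h),np.sin(h)
    a=np.array([-.5*c,-.5*s,.866]);yb=np.array([-s,c,0]);M=np.array([x,y,.198]);H=M+.11*yb+(q-.065)*a
    return M,a,yb,H
def res(p):
    M,a,yb,H=geo(p);o=[]
    for n in fs:
        o+=list(proj(fs[n],M)-mouth[n])
    o+=list(proj(fs["top"],H)-bar["top"][0])+[(p[3]-.0025)*400]
    return o
r=least_squares(res,[.55,0,0,.002]);M,a,yb,H=geo(r.x);print(r.x,np.degrees(r.x[2]),r.fun);print("M",M,"a",a,"H",H,"bar ends",H+.035*yb,H-.035*yb)
for n in fs: print(n,proj(fs[n],H),proj(fs[n],H+.035*yb),proj(fs[n],H-.035*yb))
r=regions_of(fs["top"],"tray")
for k in r[:2]:
    ys,xs=np.nonzero(k["pixels"]);print("tray",atz(fs["top"],xs.mean(),ys.mean(),.01),fs["top"]["img"][k["pixels"]].mean(0),cv2.minAreaRect(np.c_[xs,ys].astype(np.float32)))
for t,uv,z in(("bottle",(216.5,120),.07),("jar",(171,153),.04),("beaker",(412,120),.045),("tip",(222,200),.05)):print(t,atz(fs["top"],*uv,z))
E
```

```text
<stdin>:10: RuntimeWarning: Mean of empty slice.
  ret = um.true_divide(
Traceback (most recent call last):
ValueError: zero-size array to reduction operation minimum which has no identity
```

```bash
cat > fit.py <<'E'
from h import *
from scipy.optimize import least_squares
np.set_printoptions(precision=3,suppress=True)
fs={n:grab_frame(n) for n in("side","top")}
roi={"side":(360,160,372,180),"top":(272,134,302,146)}
bar={}
for n,(l,t,r,b) in roi.items():
    im=fs[n]["img"][t:b,l:r].max(2);m=(im<im.min()+25);ys,xs=np.nonzero(m)
    P=np.c_[xs+l,ys+t];c=P.mean(0);u=np.linalg.svd(P-c)[2][0];s=(P-c)@u
    bar[n]=(c,c+u*s.min(),c+u*s.max());print(n,im.min(),len(P),bar[n])
mouth={"side":(367.5,187.5),"top":(325.7,145.2)}
print("mouth tri",tri([ray(fs[n],*mouth[n]) for n in fs]))
def geo(p):
    x,y,h,q=p;c,s=np.cos(h),np.sin(h)
    a=np.array([-.5*c,-.5*s,.866]);yb=np.array([-s,c,0]);M=np.array([x,y,.198]);H=M+.11*yb+(q-.065)*a
    return M,a,yb,H
def res(p):
    M,a,yb,H=geo(p);o=[]
    for n in fs:
        o+=list(proj(fs[n],M)-mouth[n])
    o+=list(proj(fs["top"],H)-bar["top"][0])+[(p[3]-.0025)*400]
    return o
r=least_squares(res,[.55,0,0,.002]);M,a,yb,H=geo(r.x);print(r.x,np.degrees(r.x[2]),r.fun);print("M",M,"a",a,"H",H,"bar ends",H+.035*yb,H-.035*yb)
for n in fs: print(n,proj(fs[n],H),proj(fs[n],H+.035*yb),proj(fs[n],H-.035*yb))
r=regions_of(fs["top"],"tray")
for k in r[:2]:
    ys,xs=np.nonzero(k["pixels"]);print("tray",atz(fs["top"],xs.mean(),ys.mean(),.01),fs["top"]["img"][k["pixels"]].mean(0),cv2.minAreaRect(np.c_[xs,ys].astype(np.float32)))
for t,uv,z in(("bottle",(216.5,120),.07),("jar",(171,153),.04),("beaker",(412,120),.045),("tip",(222,200),.05)):print(t,atz(fs["top"],*uv,z))
E
python3 fit.py
```

```text
side 54 65 (array([366.754, 171.154]), array([369.055, 178.601]), array([364.301, 163.216]))
top 7 108 (array([287.204, 140.231]), array([275.943, 140.746]), array([298.079, 139.735]))
mouth tri [ 0.627 -0.014  0.2  ]
[ 0.628 -0.014  0.069  0.003] 3.9467163744891476 [-0.975  0.51  -0.07  -0.88  -0.146 -0.03   0.002]
M [ 0.628 -0.014  0.198] a [-0.499 -0.034  0.866] H [0.651 0.098 0.144] bar ends [0.649 0.133 0.144] [0.654 0.063 0.144]
side [366.301 171.906] [363.772 164.147] [368.893 179.858]
top [287.058 140.201] [275.045 141.158] [299.071 139.244]
tray [ 0.257 -0.3    0.01 ] [32.033 31.497 32.605] ((417.51385498046875, 270.5146789550781), (44.353328704833984, 51.15055465698242), 1.6365771293640137)
tray [ 0.464 -0.327  0.01 ] [153.471 156.847 159.295] ((424.0, 204.5), (47.0, 42.0), 90.0)
bottle [0.732 0.324 0.07 ]
jar [0.635 0.476 0.04 ]
beaker [ 0.731 -0.288  0.045]
tip [0.484 0.311 0.05 ]
```

>>> drive_tool([
  [[0.5, 0.84, 0.47], 0.28, 1],
  [[0.5, 0.84, 0.47], 0.28, 1],
  [[0.5, 0.84, 0.47], 0.28, 1],
  [[0.5, 0.84, 0.47], 0.28, 1],
  [[0.5, 0.84, 0.47], 0.28, 1],
  [[0.5, 0.84, 0.47], 0.28, 1],
  [[0.5, 0.84, 0.47], 0.28, 1],
  [[0.5, 0.84, 0.47], 0.28, 1],
])

```text
t: 2.35
eef_pos: [0.3576, -0.3891, 0.3702]
ee_rot: [-1.575, -0.002, 0.753]
force: [-0.0, -0.2, -0.0]
width: 0.0877
```

>>> drive_tool([
  [[0.5, 0.84, 0], 0.28, 1],
  [[0.5, 0.84, 0], 0.28, 1],
  [[0.5, 0.84, 0], 0.28, 1],
  [[0.5, 0.84, 0], 0.28, 1],
  [[0.5, 0.84, 0], 0.28, 1],
  [[0.5, 0.84, 0], 0.28, 1],
  [[0.5, 0.84, 0], 0.28, 1],
])

```text
t: 3.05
eef_pos: [0.5076, -0.1356, 0.3663]
ee_rot: [-1.569, 0.0, 1.193]
force: [-0.0, -1.3, 0.5]
width: 0.0879
```

>>> drive_tool([
  [[0.48, 0.84, 0], 0.28, 1],
  [[0.48, 0.84, 0], 0.28, 1],
  [[0.48, 0.84, 0], 0.28, 1],
  [[0.48, 0.84, 0], 0.28, 1],
  [[0.48, 0.84, 0], 0.28, 1],
  [[0.48, 0.84, 0], 0.28, 1],
  [[0.48, 0.84, 0], 0.28, 1],
  [[0.48, 0.84, 0], 0.28, 1],
])

```text
t: 3.85
eef_pos: [0.65, 0.1132, 0.366]
ee_rot: [-1.568, 0.001, 1.63]
force: [-0.3, -0.1, -0.3]
width: 0.0877
```

>>> drive_tool([
  [[0, 0.02, -0.6], 0, 1],
  [[0, 0.02, -0.6], 0, 1],
  [[0, 0.02, -0.6], 0, 1],
  [[0, 0.02, -0.6], 0, 1],
  [[0, 0.02, -0.79], 0, 1],
  [[0, 0.02, -0.79], 0, 1],
  [[0, 0.02, -0.79], 0, 1],
])

```text
t: 4.55
eef_pos: [0.6492, 0.1175, 0.1302]
ee_rot: [-1.568, 0.001, 1.628]
force: [1.0, 0.2, 1.5]
width: 0.0875
```

```bash
python3 - <<'E'
from h import *
f=grab_frame("wrist");cv2.imwrite("pics/w1.png",f["img"]);print(f["fx"],f["cx"],f["cy"],f["hand_eye"].round(3));s=get_state();print(s["eef_pos"],s["force"])
g=grab_frame("side");cv2.imwrite("pics/s2.png",cv2.resize(g["img"][120:270,280:480],None,fx=3,fy=3))
a=cv2.resize(f["img"],(640,400));b=cv2.imread("pics/s2.png");b=cv2.resize(b,(267,200));a=a.copy();a[:200,:267]=b
cv2.imwrite("pics/w1b.png",a)
E
```

```text
309.70691628693146 318.30657017738883 203.7155646031636 [[ 0.001  0.969  0.246 -0.067]
 [-0.001 -0.246  0.969 -0.159]
 [ 1.    -0.001  0.001 -0.   ]
 [ 0.     0.     0.     1.   ]]
[0.65056992 0.1182472  0.13227118] [ 0.4996993  -0.00617224  0.97642902]
```

View pics/w1.png

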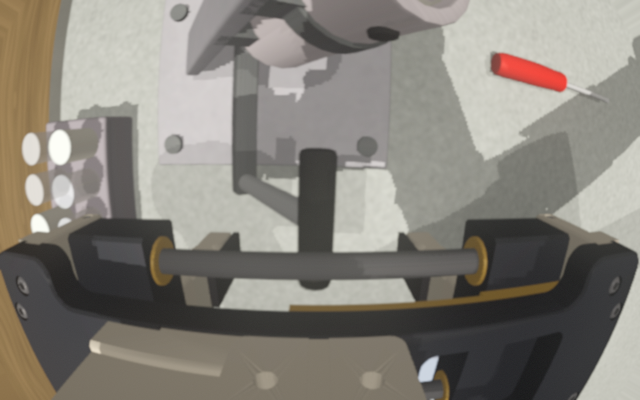

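The wrist view shows the black bar at (318,215), centred between the open fingers (about 205 and 430) and square to them. I close on it now.

>>> drive_tool([
  [[0, 0, 0], 0, 0.1],
  [[0, 0, 0], 0, 0.1],
  [[0, 0, 0], 0, 0.1],
  [[0, 0, 0], 0, 0.1],
  [[0, 0, 0], 0, 0.1],
  [[0, 0, 0], 0, 0.1],
  [[0, 0, 0], 0, 0.1],
  [[0, 0, 0], 0, 0.1],
  [[0, 0, 0], 0, 0.1],
  [[0, 0, 0], 0, 0.1],
], newtons=50)

```text
t: 5.65
eef_pos: [0.6506, 0.1192, 0.1307]
ee_rot: [-1.572, -0.0, 1.629]
force: [3.7, -0.2, -1.6]
width: 0.0166
```

>>> drive_tool([
  [[-0.012, -0.001, 0.021], 0, 0.1],
  [[-0.025, -0.002, 0.043], 0, 0.1],
  [[-0.037, -0.003, 0.064], 0, 0.1],
  [[-0.05, -0.003, 0.087], 0, 0.1],
  [[-0.062, -0.004, 0.107], 0, 0.1],
  [[-0.075, -0.005, 0.13], 0, 0.1],
  [[-0.087, -0.006, 0.151], 0, 0.1],
  [[-0.098, -0.007, 0.17], 0, 0.1],
  [[-0.098, -0.007, 0.17], 0, 0.1],
  [[-0.098, -0.007, 0.17], 0, 0.1],
])

```text
t: 6.65
eef_pos: [0.6213, 0.1184, 0.1816]
ee_rot: [-1.573, -0.002, 1.629]
force: [3.2, 3.8, -2.4]
width: 0.0167
```

>>> drive_tool([
  [[-0.004, 0, 0.006], 0, 0.1],
  [[-0.007, 0, 0.012], 0, 0.1],
  [[-0.01, -0.001, 0.017], 0, 0.1],
  [[-0.01, -0.001, 0.017], 0, 0.1],
])

```text
t: 7.05
eef_pos: [0.6194, 0.1183, 0.1849]
ee_rot: [-1.574, -0.002, 1.629]
force: [14.2, 3.1, -16.6]
width: 0.0167
```

>>> drive_tool([
  [[-0.003, 0, 0.005], 0, 0.1],
  [[-0.006, 0, 0.01], 0, 0.1],
  [[-0.006, 0, 0.01], 0, 0.1],
])

```text
t: 7.35
eef_pos: [0.6192, 0.1182, 0.1851]
ee_rot: [-1.575, -0.002, 1.628]
force: [28.9, 0.6, -37.1]
width: 0.0168
```

The handle is at its stop: the force rose to 47 N with no further travel. I release and retreat upward.

>>> drive_tool([
  [[0.01, 0, -0.015], 0, 0.1],
  [[0.01, 0, -0.015], 0, 0.5],
  [[0.01, 0, -0.015], 0, 1],
  [[0.01, 0, -0.015], 0, 1],
  [[0.01, 0, -0.015], 0, 1],
  [[0.01, 0, -0.015], 0, 1],
  [[0.01, 0, 0.15], 0, 1],
  [[0.01, 0, 0.3], 0, 1],
  [[0.01, 0, 0.5], 0, 1],
  [[0.01, 0, 0.6], 0, 1],
])

```text
t: 8.35
eef_pos: [0.6185, 0.1164, 0.3733]
ee_rot: [-1.573, -0.001, 1.629]
force: [1.5, -0.1, 0.4]
width: 0.0831
```

```bash
python3 - <<'E'
from h import *
np.set_printoptions(precision=3,suppress=True)
M=np.array([.628,-.014,.198]);h=.06;a=np.array([-.5*np.cos(h),-.5*np.sin(h),.866]);yb=np.array([-np.sin(h),np.cos(h),0]);xb=np.cross(yb,a)
T=M+.054*a
o=[]
for n,(l,t,r,b) in(("side",(330,130,430,230)),("top",(260,80,380,180))):
    f=grab_frame(n);im=f["img"].copy()
    for C,rad,col in((T,.022,(0,0,255)),(M,.03,(0,255,0))):
        for k in np.linspace(0,6.28,60): 
            u=proj(f,C+rad*(np.cos(k)*xb+np.sin(k)*yb)); o
    big=cv2.resize(im[t:b,l:r],None,fx=4,fy=4,interpolation=2)
    for C,rad,col in((T,.022,(0,0,255)),(M,.03,(0,255,0))):
        for k in np.linspace(0,6.28,40):
            u=(proj(f,C+rad*(np.cos(k)*xb+np.sin(k)*yb))-(l,t))*4+2;cv2.circle(big,tuple(int(z) for z in u),1,col,-1)
    o.append(cv2.resize(big,(390,390)))
    for r_ in regions_of(f,"adapter_center")[:2]:
        ys,xs=np.nonzero(r_["pixels"]);print(n,r_["confidence"],r_["box"],xs.mean(),ys.mean())
    print(n,proj(f,T))
cv2.imwrite("pics/c3.png",np.hstack(o))
E
```

```text
side 0.73 [361.6, 344.3, 384.7, 365.5] 372.8703703703704 357.93981481481484
side 0.7 [354.2, 176.5, 368.3, 194.6] 362.04819277108436 185.0321285140562
side [359.219 179.147]
top 0.72 [316.0, 142.3, 332.1, 159.2] 325.73745173745175 147.24324324324326
top [326.247 150.912]
```

View pics/c3.png

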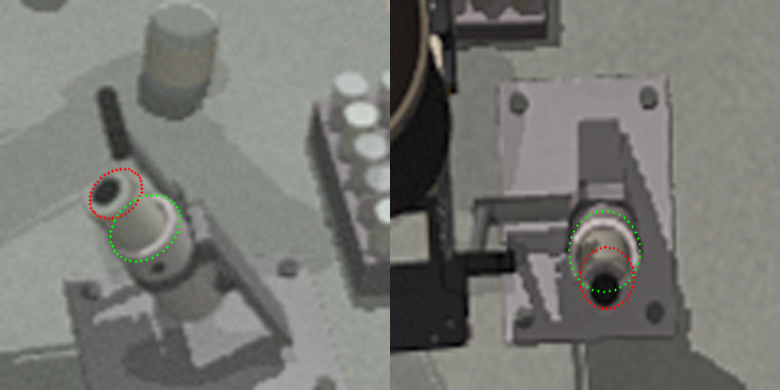

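The adapter is raised: its bored top is at side crop (108,192) and top crop (604,290), near my predicted circle. I move over it with the jaws level across the lean.

>>> drive_tool([
  [[-0.015, -0.437, -0.1], -1, 1],
  [[-0.015, -0.437, -0.1], -1, 1],
  [[-0.015, -0.437, -0.1], -1, 1],
  [[-0.015, -0.437, -0.1], -1, 1],
  [[-0.015, -0.437, -0.1], -1, 1],
  [[-0.015, -0.437, -0.1], -1, 1],
  [[-0.015, -0.437, -0.1], -1, 1],
  [[-0.015, -0.437, -0.1], -1, 1],
  [[-0.015, -0.437, -0.1], -1, 1],
  [[-0.015, -0.437, -0.1], -1, 1],
  [[-0.015, -0.437, -0.1], -1, 1],
  [[-0.015, -0.437, -0.1], -1, 1],
])

```text
t: 9.75
eef_pos: [0.6134, -0.0144, 0.3382]
ee_rot: [-1.571, 0.003, 0.057]
force: [-0.7, 0.2, -0.2]
width: 0.0878
```

```bash
cat >> h.py <<'E'
def wproj(f,s,P):
    Rt=R.from_euler("xyz",s["ee_rot"]).as_matrix();p=Rt.T@(np.asarray(P)-s["eef_pos"])
    H=np.linalg.inv(f["hand_eye"]);c=H[:3,:3]@p+H[:3,3];th=np.arctan2(np.hypot(c[0],c[1]),c[2]);u=c[:2]/np.hypot(c[0],c[1])
    return np.array([f["cx"]+f["fx"]*th*u[0],f["cy"]+f["fy"]*th*u[1]])
E
python3 - <<'E'
from h import *
M=np.array([.628,-.014,.198]);h=.06;a=np.array([-.5*np.cos(h),-.5*np.sin(h),.866]);yb=np.array([-np.sin(h),np.cos(h),0]);xb=np.cross(yb,a)
s=get_state();f=grab_frame("wrist");im=f["img"].copy();print(s["eef_pos"],s["ee_rot"])
for C,rad,col in((M+.054*a,.022,(0,0,255)),(M,.03,(0,255,0))):
    for k in np.linspace(0,6.28,60):
        cv2.circle(im,tuple(int(z) for z in wproj(f,s,C+rad*(np.cos(k)*xb+np.sin(k)*yb))),1,col,-1)
cv2.imwrite("pics/w4.png",im)
E
```

```text
[ 0.61340759 -0.01441516  0.33816076] [-1.57102483  0.00251756  0.05748415]
```

View pics/w4.png

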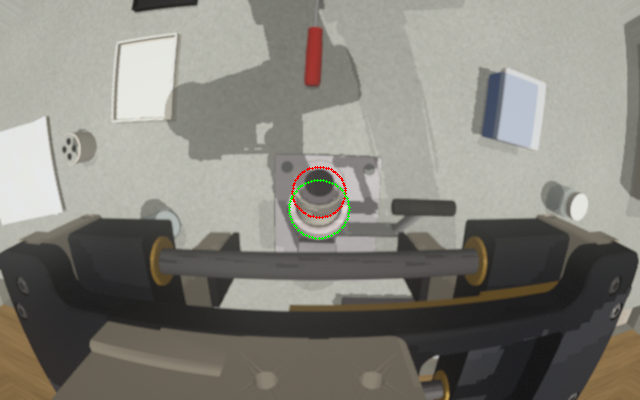

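The wrist view confirms that the adapter's top is centred between the fingers at (319,190). The white tray is clear at (145,78).

>>> drive_tool([
  [[0, 0, -0.15], 0, 1],
  [[0, 0, -0.3], 0, 1],
  [[0, 0, -0.38], 0, 1],
  [[0, 0, -0.45], 0, 1],
  [[0, 0, -0.45], 0, 1],
  [[0, 0, -0.45], 0, 1],
])

```text
t: 10.4
eef_pos: [0.6141, -0.0145, 0.2048]
ee_rot: [-1.571, 0.001, 0.06]
force: [-0.3, -0.5, 0.8]
width: 0.0878
```

>>> drive_tool([
  [[0, 0, 0], 0, 0.35],
  [[0, 0, 0], 0, 0.35],
  [[0, 0, 0], 0, 0.35],
  [[0, 0, 0], 0, 0.35],
  [[0, 0, 0], 0, 0.35],
  [[0, 0, 0], 0, 0.35],
  [[0, 0, 0], 0, 0.35],
  [[0, 0, 0], 0, 0.35],
], newtons=35)

```text
t: 11.2
eef_pos: [0.6141, -0.0144, 0.2047]
ee_rot: [-1.571, 0.0, 0.058]
force: [0.2, -0.0, 1.4]
width: 0.0432
```

>>> drive_tool([
  [[-0.0125, -0.001, 0.0217], 0, 0.35],
  [[-0.025, -0.0015, 0.0433], 0, 0.35],
  [[-0.0375, -0.002, 0.065], 0, 0.35],
  [[-0.05, -0.003, 0.0866], 0, 0.35],
  [[-0.0625, -0.004, 0.108], 0, 0.35],
  [[-0.075, -0.0045, 0.13], 0, 0.35],
  [[-0.0875, -0.005, 0.1516], 0, 0.35],
  [[-0.1, -0.006, 0.1732], 0, 0.35],
  [[-0.1125, -0.007, 0.195], 0, 0.35],
  [[-0.125, -0.0075, 0.2165], 0, 0.35],
  [[-0.125, -0.0075, 0.2165], 0, 0.35],
])

```text
t: 12.3
eef_pos: [0.5766, -0.0166, 0.2709]
ee_rot: [-1.571, -0.002, 0.059]
force: [0.5, -0.6, -0.5]
width: 0.0429
```

>>> drive_tool([
  [[-0.03, 0, 0.06], 0, 0.35],
  [[-0.06, 0, 0.12], 0, 0.35],
  [[-0.09, 0, 0.17], 0, 0.35],
  [[-0.09, 0, 0.25], 0, 0.35],
  [[-0.09, 0, 0.25], 0, 0.35],
  [[-0.09, 0, 0.25], 0, 0.35],
])

```text
t: 12.9
eef_pos: [0.5495, -0.0164, 0.3449]
ee_rot: [-1.57, -0.001, 0.058]
force: [0.4, 0.3, -3.1]
width: 0.0432
```

```bash
python3 - <<'E'
from h import *
np.set_printoptions(precision=3,suppress=True)
s=get_state();f=grab_frame("wrist");print(s["eef_pos"],s["force"],s["moment"],s["width"])
g=grab_frame("side");u=proj(g,s["eef_pos"]).astype(int);print(u)
c=g["img"][max(u[1]-50,0):u[1]+50,u[0]-50:u[0]+50]
a=f["img"][:,160:480];cv2.imwrite("pics/c5.png",np.hstack([a,cv2.resize(c,(400,400),interpolation=2)]))
E
```

```text
[ 0.549 -0.016  0.345] [ 0.353  0.281 -3.071] [ 0.013  0.022 -0.053] 0.043184161915211496
[343 157]
```

View pics/c5.png

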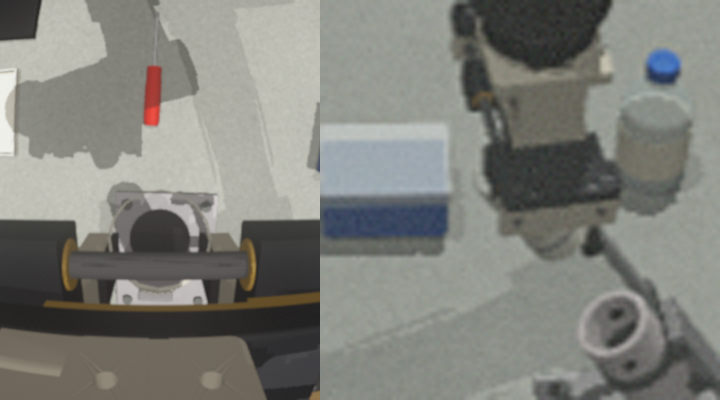

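The adapter is held (width 43 mm) and clear of the bucket, seen at right in the crop at (625,335). I carry it towards the white tray.

>>> drive_tool([
  [[-0.04, -0.08, 0], 0, 0.35],
  [[-0.08, -0.17, 0], 0, 0.35],
  [[-0.12, -0.26, 0], 0, 0.35],
  [[-0.17, -0.36, 0], 0, 0.35],
  [[-0.22, -0.46, 0], 0, 0.35],
  [[-0.27, -0.56, 0], 0, 0.35],
  [[-0.32, -0.66, 0], 0, 0.35],
  [[-0.37, -0.76, -0.05], 0, 0.35],
  [[-0.41, -0.86, -0.1], 0, 0.35],
  [[-0.44, -0.94, -0.15], 0, 0.35],
  [[-0.47, -1, -0.2], 0, 0.35],
  [[-0.48, -1, -0.2], 0, 0.35],
])

```text
t: 14.2
eef_pos: [0.4033, -0.3174, 0.2812]
ee_rot: [-1.568, 0.005, 0.056]
force: [-0.4, 0.8, -1.6]
width: 0.0435
```

>>> drive_tool([
  [[0, -0.04, -0.1], 0, 0.35],
  [[0, -0.04, -0.2], 0, 0.35],
  [[0, -0.04, -0.3], 0, 0.35],
  [[0, -0.04, -0.4], 0, 0.35],
  [[0, -0.04, -0.46], 0, 0.35],
  [[0, -0.04, -0.5], 0, 0.35],
  [[0, -0.04, -0.5], 0, 0.35],
])

```text
t: 14.9
eef_pos: [0.4048, -0.328, 0.1332]
ee_rot: [-1.57, 0.003, 0.059]
force: [0.2, 0.2, -1.4]
width: 0.0429
```

```bash
cat > chk.py <<'E'
from h import *
import sys
np.set_printoptions(precision=3,suppress=True)
s=get_state();G=s["eef_pos"]+[0,0,.019];print(s["t"],s["eef_pos"],s["force"],s["moment"],s["width"])
h=s["ee_rot"][2];o=[]
def cyl(th):
    a=np.array([-np.sin(th)*np.cos(h),-np.sin(th)*np.sin(h),np.cos(th)]);yb=np.array([-np.sin(h),np.cos(h),0]);xb=np.cross(yb,a)
    return [[C+.022*(np.cos(k)*xb+np.sin(k)*yb) for k in np.linspace(0,6.28,40)] for C in(G-.070*a,G+.026*a)]
for n in("side","top"):
    g=grab_frame(n);u=proj(g,G-[0,0,.05]).astype(int);l,t=u[0]-45,min(max(u[1]-45,0),310)
    big=cv2.resize(g["img"][t:t+90,l:l+90],(400,400),interpolation=2)
    if len(sys.argv)>2:
        for ci in cyl(np.radians(float(sys.argv[2]))):
            for P in ci: cv2.circle(big,tuple(int(z) for z in ((proj(g,P)-(l,t))*400/90)),1,(0,0,255),-1)
    o.append(big)
cv2.imwrite(f"pics/{sys.argv[1]}.png",np.hstack(o))
E
python3 chk.py p6 30
```

```text
14.9 [ 0.405 -0.328  0.133] [ 0.221  0.214 -1.355] [-0.005  0.029  0.057] 0.042894852035614855
```

View pics/p6.png

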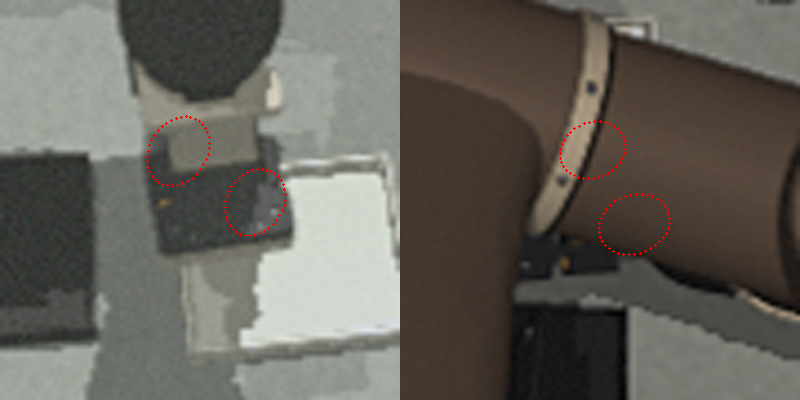

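The foot is hidden behind the gripper in the side view (near (255,200)), and the white tray lies under it. I lower to just above the tray floor.

>>> drive_tool([
  [[0, 0, -0.1], 0, 0.35],
  [[0, 0, -0.17], 0, 0.35],
  [[0, 0, -0.22], 0, 0.35],
  [[0, 0, -0.235], 0, 0.35],
  [[0, 0, -0.235], 0, 0.35],
])

```text
t: 15.5
eef_pos: [0.406, -0.3288, 0.0647]
ee_rot: [-1.571, -0.0, 0.059]
force: [0.4, -0.1, -0.2]
width: 0.0432
```

>>> drive_tool([
  [[0, 0, -0.007], 0, 0.35],
  [[0, 0, -0.013], 0, 0.35],
  [[0, 0, -0.02], 0, 0.35],
  [[0, 0, -0.02], 0, 0.35],
])

```text
t: 15.9
eef_pos: [0.4056, -0.3286, 0.0582]
ee_rot: [-1.571, -0.0, 0.058]
force: [1.3, 1.1, -2.1]
width: 0.0434
```

```bash
cat > wchk.py <<'E'
from h import *
import sys
np.set_printoptions(precision=3,suppress=True)
s=get_state();G=s["eef_pos"]+[0,0,.019];f=grab_frame("wrist");print(s["t"],s["eef_pos"],s["force"],s["moment"],s["width"])
h=s["ee_rot"][2];im=f["img"][130:330,220:420];big=cv2.resize(im,(600,600),interpolation=2)
for d,col in zip(sys.argv[2:],((0,0,255),(0,200,0),(255,100,0))):
    th=np.radians(float(d));a=np.array([-np.sin(th)*np.cos(h),-np.sin(th)*np.sin(h),np.cos(th)]);yb=np.array([-np.sin(h),np.cos(h),0]);xb=np.cross(yb,a)
    for k in np.linspace(0,6.28,50):
        cv2.circle(big,tuple(int(z) for z in (wproj(f,s,G+.026*a+.022*(np.cos(k)*xb+np.sin(k)*yb))-(220,130))*3),1,col,-1)
cv2.imwrite(f"pics/{sys.argv[1]}.png",big)
E
python3 wchk.py w7 30 0
```

```text
15.9 [ 0.406 -0.329  0.058] [ 1.327  1.129 -2.086] [-0.046  0.023 -0.067] 0.04337696525968371
```

View pics/w7.png

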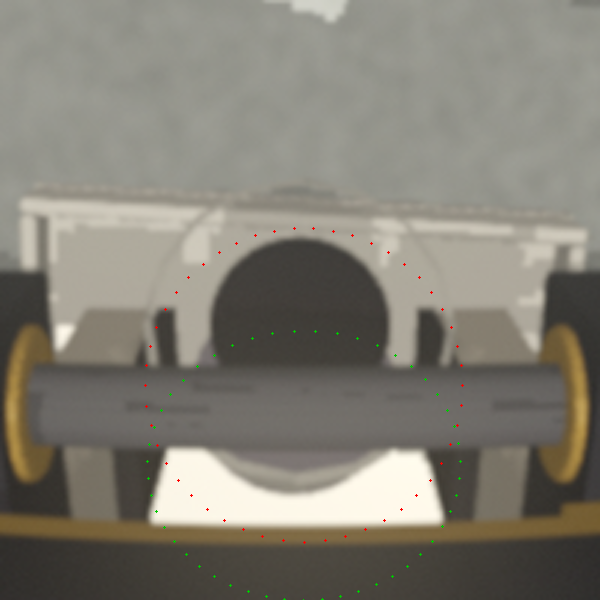

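```bash
cat > tilt.py <<'E'
from h import *
from scipy.optimize import least_squares
def fit(f,s,top,foot):
    # top: (left,right,upper) extremes full px ; foot: lowest px row
    G=s["eef_pos"]+[0,0,.019];h=s["ee_rot"][2]
    def circ(th,L,k):
        a=np.array([-np.sin(th)*np.cos(h),-np.sin(th)*np.sin(h),np.cos(th)]);yb=np.array([-np.sin(h),np.cos(h),0]);xb=np.cross(yb,a)
        return np.array([wproj(f,s,G+L*a+.022*(np.cos(t)*xb+np.sin(t)*yb)) for t in np.linspace(0,6.28,80)])
    def res(p):
        c=circ(p[0],p[1],0);e=circ(p[0],p[1]-.096,0)
        return [c[:,0].max()-c[:,0].min()-top[0],c[:,1].min()-top[1],e[:,1].max()-foot]
    r=least_squares(res,[.5,.026]);return np.degrees(r.x[0]),r.x[1],r.fun
E
python3 - <<'E'
from tilt import *
s=get_state();f=grab_frame("wrist")
print(fit(f,s,(300/3,130+188/3),130+492/3))
for t in (30,40,50): pass
E
```

```text
(np.float64(29.543287903551676), np.float64(0.02933727763029733), array([ 8.31982539, 11.80522352,  6.95510987]))
```

```bash
sed -i 's/wproj(f,s,G+L\*a/wproj(f,s,G+np.array([dx,0,0])+L*a/; s/def circ(th,L,k)/def circ(th,L,dx)/; s/p\[1\],0)/p[1],p[2])/; s/p\[1\]-.096,0)/p[1]-.096,p[2])/; s/\[.5,.026\])/[.5,.026,0],x_scale=[.1,.01,.01])/; s/r.x\[1\],r.fun/r.x[1:],r.fun/' tilt.py
python3 - <<'E'
from tilt import *
s=get_state();f=grab_frame("wrist")
print(fit(f,s,(300/3,130+188/3),130+492/3))
print(f["fx"],f["fy"])
E
```

```text
(np.float64(31.706415731383697), array([ 0.01557947, -0.00895919]), array([ 0.00000000e+00,  0.00000000e+00, -5.68434189e-14]))
309.70691628693146 309.70691628693146
```

>>> drive_tool([
  [[0, 0, -0.005], 0, 0.35],
  [[0, 0, -0.005], 0, 0.35],
  [[0, 0, -0.005], 0, 0.35],
], newtons=15)

```text
t: 16.35
eef_pos: [0.4055, -0.3286, 0.0566]
ee_rot: [-1.571, 0.0, 0.058]
force: [0.2, 1.0, -2.6]
width: 0.044
```

>>> drive_tool([
  [[0, 0, -0.005], 0, 0.35],
  [[0, 0, -0.005], 0, 0.35],
  [[0, 0, -0.005], 0, 0.35],
])

```text
t: 16.65
eef_pos: [0.4056, -0.3288, 0.0558]
ee_rot: [-1.571, -0.0, 0.059]
force: [-2.1, 1.1, 7.2]
width: 0.0437
```

Contact made at the predicted height. I drag +x so that floor friction turns the foot back under the grip.

>>> drive_tool([
  [[0.015, 0, 0], 0, 0.35],
  [[0.03, 0, 0], 0, 0.35],
  [[0.045, 0, 0], 0, 0.35],
  [[0.06, 0, 0], 0, 0.35],
  [[0.07, 0, 0], 0, 0.35],
  [[0.07, 0, 0], 0, 0.35],
], newtons=12)

```text
t: 17.25
eef_pos: [0.4273, -0.329, 0.056]
ee_rot: [-1.572, -0.001, 0.059]
force: [-0.8, 1.8, 8.0]
width: 0.0439
```

```bash
python3 wchk.py w8 30 15 0
```

```text
17.25 [ 0.427 -0.329  0.056] [-0.808  1.824  7.998] [0.336 0.613 0.001] 0.043851881913344326
```

View pics/w8.png

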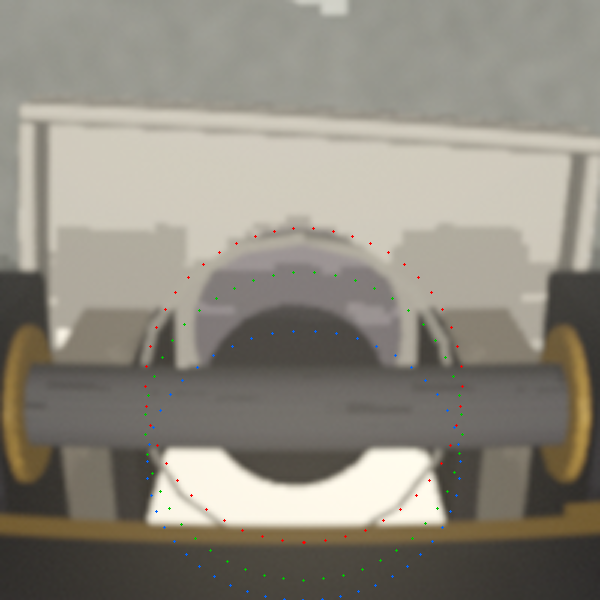

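The bore has moved down in the wrist view from (300,325) to (297,395), so it is righting (about 15° left). I continue.

>>> drive_tool([
  [[0.015, 0, 0], 0, 0.35],
  [[0.03, 0, 0], 0, 0.35],
  [[0.045, 0, -0.003], 0, 0.35],
  [[0.06, 0, -0.006], 0, 0.35],
  [[0.06, 0, -0.009], 0, 0.35],
  [[0.06, 0, -0.009], 0, 0.35],
], newtons=10)

```text
t: 17.9
eef_pos: [0.4459, -0.3286, 0.053]
ee_rot: [-1.571, -0.002, 0.059]
force: [-0.4, 2.5, 7.6]
width: 0.0438
```

```bash
python3 wchk.py w9 15 0 -10
```

```text
17.9 [ 0.446 -0.329  0.053] [-0.42   2.546  7.624] [ 1.141  0.131 -0.001] 0.04381685551599595
```

View pics/w9.png

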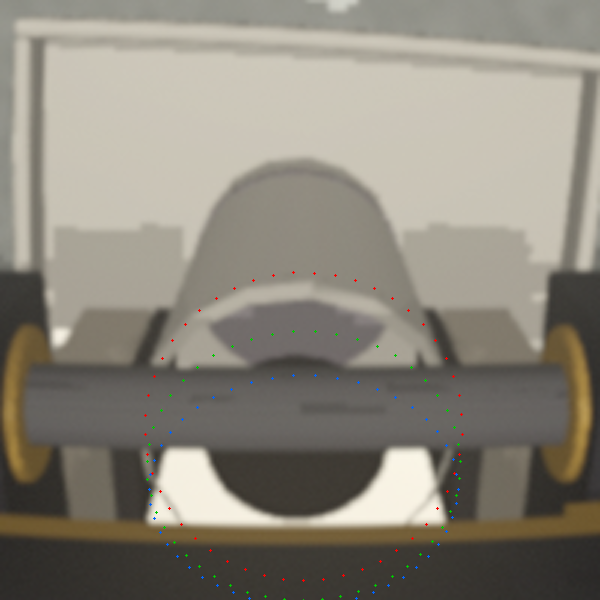

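>>> drive_tool([
  [[0.005, 0, -0.004], 0, 0.35],
  [[0.01, 0, -0.008], 0, 0.35],
  [[0.01, 0, -0.008], 0, 0.35],
  [[0.01, 0, -0.008], 0, 0.35],
], newtons=8)

```text
t: 18.35
eef_pos: [0.4483, -0.3286, 0.0507]
ee_rot: [-1.571, -0.001, 0.059]
force: [-2.1, 2.9, 10.5]
width: 0.0438
```

```bash
sed 's/e\[:,1\].max()/e[:,1].min()/;s/\[.5,.026,0\]/[.1,.026,0]/' tilt.py > tilt2.py; python3 wchk.py w10 0; python3 - <<'E'
from tilt2 import *
s=get_state();f=grab_frame("wrist");G=s["eef_pos"]
old=dict(s);old["eef_pos"]=np.array([.446,-.3286,.053])
print(fit(f,old,(305/3,130+283/3),130+158/3))
E
```

```text
18.35 [ 0.448 -0.329  0.051] [-2.078  2.884 10.527] [1.356 0.832 0.053] 0.04384923146309429
(np.float64(0.2002449313403366), array([ 0.02021324, -0.00465875]), array([ 7.10542736e-14, -8.52651283e-14, -2.84217094e-14]))
```

View pics/w10.png

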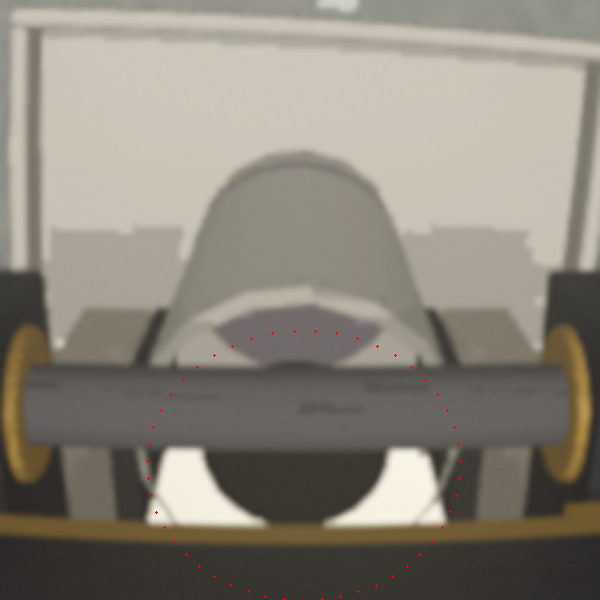

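The fit now gives a tilt of about 0.2°, and the foot curve at (300,155) matches an upright cylinder. I release and rise straight up.

>>> drive_tool([
  [[0, 0, 0.004], 0, 0.5],
  [[0, 0, 0.004], 0, 0.55],
  [[0, 0, 0.004], 0, 0.65],
  [[0, 0, 0.004], 0, 0.8],
  [[0, 0, 0.004], 0, 0.8],
  [[0, 0, 0.004], 0, 0.8],
])

```text
t: 19.05
eef_pos: [0.4475, -0.3286, 0.0511]
ee_rot: [-1.571, 0.0, 0.058]
force: [-0.8, -0.1, 0.4]
width: 0.0691
```

>>> drive_tool([
  [[0, 0, 0.05], 0, 0.9],
  [[0, 0, 0.12], 0, 0.9],
  [[0, 0, 0.2], 0, 0.9],
  [[0, 0, 0.3], 0, 0.9],
  [[0, 0, 0.4], 0, 0.9],
  [[0, 0, 0.5], 0, 0.9],
  [[0, 0, 0.6], 0, 0.9],
  [[0, 0, 0.7], 0, 0.9],
  [[0, 0, 0.7], 0, 0.9],
])

```text
t: 19.95
eef_pos: [0.4493, -0.3297, 0.2659]
ee_rot: [-1.575, -0.006, 0.059]
force: [0.3, -0.5, -0.7]
width: 0.0788
```

>>> drive_tool([
  [[0, 0.4, 0.2], 0, 0.9],
  [[0, 0.7, 0.2], 0, 0.9],
  [[0, 0.7, 0.2], 0, 0.9],
  [[0, 0.7, 0.2], 0, 0.9],
  [[0, 0.7, 0.2], 0, 0.9],
  [[0, 0.7, 0.2], 0, 0.9],
])

```text
t: 20.55
eef_pos: [0.4478, -0.1164, 0.3219]
ee_rot: [-1.57, -0.002, 0.062]
force: [0.1, -0.8, -0.4]
width: 0.079
```

```bash
python3 - <<'E'
from h import *
o=[]
for n in("side","top"):
    g=grab_frame(n);u=proj(g,[.45,-.33,.05]).astype(int);l,t=u[0]-80,u[1]-80
    b=cv2.resize(g["img"][t:t+160,l:l+160],(400,400),interpolation=2)
    for z,col in((.004,(0,200,0)),(.1,(0,0,255))):
        for k in np.linspace(0,6.28,40):
            cv2.circle(b,tuple(int(q) for q in (proj(g,[.444+.022*np.cos(k),-.3286+.022*np.sin(k),z])-(l,t))*2.5),1,col,-1)
    o.append(b)
    for t_ in ("spare_adapter","tip_box","reagent_bottle","beaker","blank_jar","screwdriver","tray","adapter_center"):
        for r in regions_of(g,t_)[:2]:print(n,t_,round(r["confidence"],2),r["box"])
cv2.imwrite("pics/f11.png",np.hstack(o));s=get_state();print(s["t"],s["force"])
E
```

```text
side spare_adapter 0.5 [361.8, 345.3, 385.2, 367.2]
side reagent_bottle 0.85 [368.1, 119.0, 382.2, 155.0]
side beaker 0.75 [397.7, 266.7, 426.1, 303.6]
side beaker 0.41 [370.1, 120.9, 384.5, 155.4]
side blank_jar 0.77 [336.3, 106.5, 349.4, 130.5]
side blank_jar 0.7 [348.0, 156.8, 421.1, 242.0]
side screwdriver 0.82 [266.8, 226.7, 319.6, 233.6]
side tray 0.76 [230.6, 288.5, 281.5, 335.9]
side tray 0.62 [298.9, 290.3, 355.3, 339.7]
side adapter_center 0.78 [311.1, 298.1, 322.1, 320.2]
top spare_adapter 0.5 [458.9, 160.7, 479.0, 177.1]
top tip_box 0.67 [205.1, 180.4, 239.6, 220.7]
top reagent_bottle 0.79 [201.3, 110.3, 230.3, 132.4]
top beaker 0.76 [398.6, 108.1, 426.4, 132.1]
top blank_jar 0.9 [158.3, 144.5, 186.5, 165.8]
top tray 0.94 [394.3, 243.6, 439.4, 293.6]
top tray 0.69 [428.7, 179.9, 446.4, 227.2]
21.45 [ 0.55051632 -0.32522328  0.47584568]
```

View pics/f11.png

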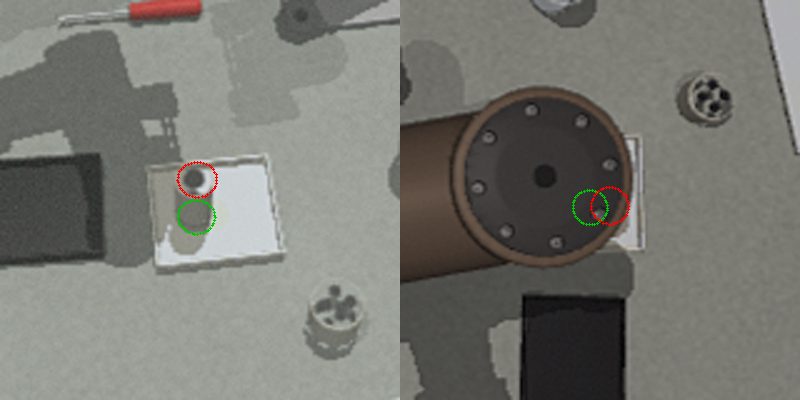

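The side view shows the adapter upright in the white tray, bore up, at crop (194,180), matching the predicted upright cylinder. The bystanders found are where they were, and the arm is clear with no contact force.

```bash
python3 -c "
from station import *
print(job_done())"
```

```text
the job is handed in; nothing more can be done
None
```

The adapter is standing upright, bored end up, in the white tray, and I handed the job in at about 21.5 s of the 61 s allowed.

- **Knockout rod:** I gripped the T-handle and pushed it about 63 mm along the slope to its stop. The force there rose to 47 N with no further travel.
- **Drawing out:** I gripped the raised adapter with the jaws level, drew it out along the slope and carried it to the white tray.
- **Standing it up:** The tool cannot tilt, so I touched the adapter's foot edge to the tray floor. I then dragged it lightly in +x until it turned upright in the grip, pressed it flat and released it. It was not dropped.

**Last checks:**
- The wrist-view fit gave a tilt of about 0.2° just before release.
- After release, the side view matched an upright adapter inside the white tray.
- The gripper was clear, with about 0.8 N on the wrist, which is within sensor noise.

**Disagreed or not confirmed:**
- An earlier wrist fit put the adapter 5 to 9 mm nearer the robot in the grip than I had planned, but the grip held.
- At the end the arm hid the adapter from the top camera, so only the side view confirms the final stance.
- The spare adapter, bottle, beaker and jar were found in place in both end pictures. The tip box was found only in the top view and the screwdriver only in the side view, both where they were before.

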